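# Load a culture dish into the bench incubator and close it up

## Robot

A 7-joint arm with a two-finger parallel gripper is mounted at the origin on the work surface. World frame = base frame: x ahead of the robot, y to its left, z up, the work surface at z = 0. Lengths are in m, angles in rad, forces in N, time in s.
With the tool pointing down it reaches from about 0.425 to 1.025 m from the base axis. Payload 3.6 kg.
Tool frame: the origin (TCP) lies between the finger pads; the fingertips stand 17 mm ahead of it and the grasp point (between the pads) lies 2 mm behind it; z points along the fingers, y is the line along which they close (so a half turn about z gives the same grasp; the last joint's range is limited). The gripper opens to 85 mm and grips with 20 to 120 N. Pads are 22 mm wide; open, the fingers measure 114 mm over their backs; the gripper's body (76 mm by 85 mm) begins 54 mm behind the grasp point. The pads swing forward as they close: fully open they stand 13 mm farther back than shut.
Start: joints at [-0.093, 0.591, 0.048, 1.609, -0.033, 0.943, -0.034], TCP at [0.725, 0, 0.248] pointing down, gripper open.
Joint ranges: [-2.69, 2.69], [-0.47, 2.24], [-1.27, 1.36], [0.19, 2.51], [-1.53, 4.68], [0.08, 2.07], [-3.09, 3.09]. Speed limits (rad/s): [2.57, 2.57, 3.14, 3.14, 3.14, 3.14, 3.14].

## Interface

Orientations are given as a 3x3 rotation matrix whose columns are the frame's x, y, z axes.
In Python, from plant import r gives the robot as it stands. Calls block until the motion is done:
- r.move_ptp(position, orientation): joint-space move of the TCP to a pose.
- r.move_straight(position, vel=0.15, ori=None, threshold=None): straight line of the TCP; ori=None keeps the orientation; vel is the mean speed in m/s. With threshold (N) it stops when the force on the tool has changed by that much, and returns True; else False.
- r.move_joints(angles): joint-space move.
- r.grip(opening, f_grip=None): finger opening in m; f_grip is the grip in N (None keeps the last); returns when the fingers have stopped.
- r.sleep(seconds).
- r.solve_ik(position, orientation): joint angles nearest the present ones, or None.
- r.capture(name): name is "scene" or "side" or "wrist"; returns the picture (420x560x3 uint8, blue, green, red); there is no depth.
- r.camera_model(name): a dict with "fovy" (degrees; the focal length in pixels is half the picture's height over the tangent of half this angle, whatever the lens; pixels are square), "cx", "cy" (the principal point, pixels), "k1" (the pictures are not rectified: a ray, as slopes to the right and down, at radius r is drawn at 1 + k1 r^2 times it, then the intrinsics apply), "rvec" (rotation vector, rad) and "tvec" (3), from world to camera coordinates, as OpenCV has them. Camera axes: x right, y down, z forward; pixel columns grow to the right and rows downward; lengths in m; the calibration is good to about 2 mm. A picture is of the moment at which its call begins: read the wrist's pose just before it. camera_model takes no time and is no camera call; for the wrist camera it gives the pose at the moment of the call.
A pose or a line that the arm cannot do raises r.MotionError and nothing moves.
- r.job_done(): hands the job in; it is judged then, once.
Readings, each from a call of its own:
- r.get_clock(): time.
- r.get_q(): joint angles.
- r.get_joint_velocities(): joint speeds.
- r.get_joint_torque(): joint torques, N m.
- r.get_ee_pos(): TCP position.
- r.get_ee_rot(): TCP orientation.
- r.get_force(): force on the tool from outside, world axes, zero at the start.
- r.get_moment(): the same for the moment, N m.
- r.get_width(): finger opening in m.
- r.get_finger_force(): force on a finger pad.
Only numpy, scipy, OpenCV 4.12 (cv2) and the standard library are available. Lean on these libraries where they do the work, as an engineer would, in place of code of your own. Each camera call takes 0.05 s, during which the arm holds its last target. There are 200 camera calls.

## Task

Load the orange-topped culture dish into the incubator's right-hand chamber: swing the chamber's red-knobbed latch clear, lift the black cover plate off its two pins and lay it flat, handle up, on the teal mat, then set the dish, kept level, inside the empty ring on the chamber's warm plate. Put the cover back over both pins, feeling it down until it lies flat on the deck, and swing the latch fully back over its edge. Set things down rather than dropping them, do not force the cover, and leave the other dishes where they are.

Things in the scene. Friction and masses are not known exactly. Their poses are not given: they have to be found in the camera images.
- incubator: White two-chamber bench incubator, fixed, blue control face to the robot (-x). Origin on the bench under the middle of its RIGHT chamber, the one to load; y left, z up. Housing spans x -150 to +100, y -110 to +310 mm; flat top (deck) at z 165 mm. The left chamber (middle at y +200 mm) is shut with a like cover and latch, fixed: handle top 42, knob top 48 mm above the deck.
- chamber (a point): Middle of the right chamber's warm plate; axes as the incubator's. The chamber is an open well 140 mm along x by 120 mm along y with upright walls; this flat plate is its floor, 30 mm below the deck. Two ring marks of 60 mm diameter are drawn on it at x -33 and +33 mm, y 0: a dish stands in one, the other is empty.
- seat (a point): Point in the deck plane over the right chamber's middle, midway between the two pins; axes as the incubator's. The seated cover's origin lies here. The two fixed steel pins, 8 mm in diameter, stand 22 mm up from the deck at x 0, y -76 and +76 mm; their top 7 mm taper to 3 mm diameter.
- cover: Loose black cover plate, 180 x 180 x 12 mm, about 0.45 kg, seated on the deck at the start. Origin: centre of its underside, z up. 12 mm holes through it at x 0, y -76 and +76 mm take the pins; fits either way round. Grey bow handle on top: bar 70 mm along x, 14 mm wide (y), from 28 to 42 mm above the underside, on posts at x -27 and +27 mm. Pin tips show 10 mm above it when fully down.
- latch (a joint): Angle of the right chamber's swing latch, rad: 0 = closed, arm pointing along the incubator's +x over the cover's front edge; grows counter-clockwise from above to its stop at 1.6, arm along the incubator's +y, clear of the cover (clear from about 1.05 on). Stays where it is left; friction about 2 N at the knob.
- latch_pivot (a point): Pivot of the latch at deck height, 122 mm in front (-x) of the chamber's middle; axes as the incubator's.
- latch_grip (a point): Middle of the latch's upright red round knob, 16 mm in diameter, 50 mm from the pivot, standing from 20 to 48 mm above the deck (this point: 36 mm) on the flat black arm. The arm is 14 mm wide, reaches 59 mm from the pivot and lies 15 to 21 mm above the deck, 3 mm above a seated cover.
- free_place: Small flat black dot at the centre of the empty ring mark on the right chamber's warm plate; the ring nearer the robot or the farther one, it varies. Origin on the plate. Under the cover at first.
- dish: The dish to load: closed round culture dish, clear, with an ORANGE disc on its lid; lid 40 mm in diameter from 4 to 13.5 mm above its underside, base 36 mm in diameter. About 20 g. Origin at the centre of its underside, z up. It stands on the steel carrier in one of three places in a row.
- dish_blue: Like dish, blue disc on the lid; stands on the carrier, not to be moved.
- dish_green: Like dish, green disc on the lid; stands on the carrier, not to be moved.
- dish_in_culture: Like dish, white disc on the lid; already stands in the other ring of the right chamber, not to be moved. Under the cover at first.
- carrier: Fixed flat steel carrier plate on the bench, 220 mm (x) by 90 mm (y) by 12 mm high; three dishes stand on its top in a row along x, about 65 mm apart, in any order. Origin on the bench under its centre.
- mat: Fixed teal mat, 200 x 200 mm, 3 mm thick, on the bench to the right of the incubator, to lay the cover on. Origin on the bench under its centre.

How it is judged:
On the way, in this order (a step that is already met when the one before it is completed fails the run):
1. the latch is swung clear of the cover (value of joint latch above 1.05 rad), for 0.1 s.
2. the cover lies flat, handle up, on the mat and is let go (horizontal distance between cover and mat below 0.045 m and z of cover in the frame of mat below 0.007 m and angle between cover's own z axis and vertical below 0.06 rad and contact force between the fingers and cover below 0.05 N and linear speed of cover below 0.02 m/s), for 0.1 s.
3. the orange-topped dish stands in the empty ring on the warm plate and is let go (horizontal distance between dish and free_place below 0.012 m and z of dish in the frame of free_place below 0.004 m and angle between dish's own z axis and vertical below 0.06 rad and contact force between the fingers and dish below 0.05 N and linear speed of dish below 0.02 m/s), for 0.1 s.
4. the cover is seated over both pins, flat on the deck (z of cover in the frame of seat below 0.004 m and horizontal distance between cover and seat below 0.005 m and angle between the x axis of cover and the x axis of incubator, either way round below 0.06 rad and angle between cover's own z axis and vertical below 0.05 rad and linear speed of cover below 0.02 m/s), for 0.1 s.
5. the latch is back over the cover (value of joint latch below 0.3 rad and z of cover in the frame of seat below 0.004 m and horizontal distance between cover and seat below 0.005 m and angle between the x axis of cover and the x axis of incubator, either way round below 0.06 rad and angle between cover's own z axis and vertical below 0.05 rad), for 0.1 s.
At the end, for the whole second after the job is handed in: Orange-topped dish flat on the warm plate within 12 mm of the empty ring's centre; cover over both pins, within 4 mm of the deck and 5 mm of the seat, square to 0.06 rad; latch within 0.30 rad of closed; other dishes within 12 mm of their start; all at rest and let go (all of step 5 and horizontal distance between dish and free_place below 0.012 m and z of dish in the frame of free_place below 0.004 m and angle between dish's own z axis and vertical below 0.06 rad and linear speed of each of dish, cover below 0.02 m/s and contact force between the fingers and cover below 0.05 N and distance of each of dish_blue, dish_green, dish_in_culture from where it was at the start of the episode below 0.012 m); the robot touches nothing.
It fails at once if the dish is tipped more than about 20 degrees (angle between dish's own z axis and vertical above 0.35 rad).
It fails at once if the dish is dropped (falls freely more than about 15 mm) (contact force between the fingers and dish below 0.05 N and linear speed of dish above 0.55 m/s).
It fails at once if the cover is dropped (falls freely more than about 15 mm) (contact force between the fingers and cover below 0.05 N and linear speed of cover above 0.55 m/s).
It fails at once if the cover is forced onto the housing (over 60 N) (contact force between cover and incubator above 60 N).
It fails at once if another dish is pushed away or upset (distance of any of dish_blue, dish_green, dish_in_culture from where it was at the start of the episode above 0.02 m or angle between any of dish_blue, dish_green, dish_in_culture's own z axis and vertical above 0.35 rad).
It also fails if it takes over 72 s, if anything falls off the work surface, if the arm or the gripper's body presses on something with over 40 N, if the wrist force passes 120 N, or if a joint passes its speed limit or range.

## Working session

There is one attempt and no reset: what is moved stays moved. The work goes in short steps, each a Python script; the robot and the scene stay as the last script left them, time stands still between calls to the robot, and variables do not carry over. Pictures are saved under pics/ and viewed, at most 10 in all, crops included, and the job is handed in when it is done.

```bash
ls; mkdir -p pics
python3 - <<'E'
from plant import r
import cv2,numpy as np
a=r.capture("scene");b=r.capture("side");c=r.capture("wrist")
for n,i in zip("scene side wrist".split(),(a,b,c)):
    cv2.imwrite(f"pics/{n}0.png",i)
    m=r.camera_model(n);print(n,m)
E
```

```text
pics
plant.py
scene {'fovy': 49.580589335032684, 'cx': 280.6654346248729, 'cy': 219.34567403955435, 'k1': -0.025272279294793126, 'rvec': array([ 2.0369674 ,  0.9225288 , -0.49615642]), 'tvec': array([-0.29035776, -0.14230704,  1.43153284])}
side {'fovy': 42.0164998142063, 'cx': 283.7461310206233, 'cy': 208.5939810926213, 'k1': 0.051520578762847116, 'rvec': array([ 2.48640459, -0.19623873,  0.06130627]), 'tvec': array([-0.53919671,  0.08395893,  1.3480114 ])}
wrist {'fovy': 64.85899820658094, 'cx': 285.52698861115687, 'cy': 210.68514137771663, 'k1': -0.05841365862127247, 'rvec': array([-2.82445124e+00, -1.59601514e-03,  4.56936790e-03]), 'tvec': array([-0.72396299, -0.04232385,  0.38050565])}
```

View pics/scene0.png

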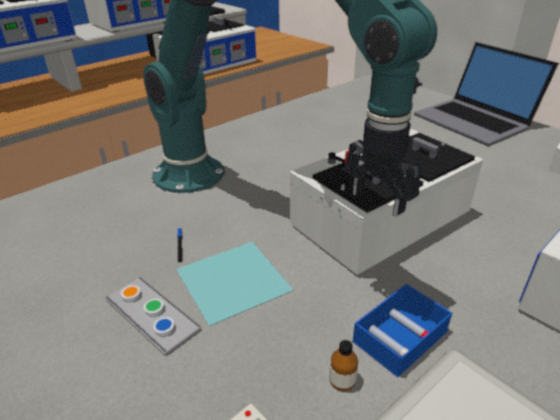

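View pics/side0.png

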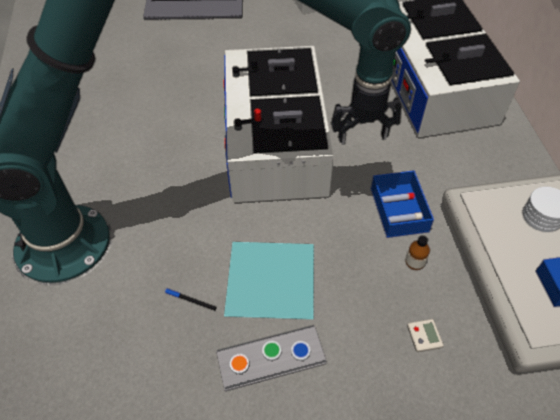

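View pics/wrist0.png

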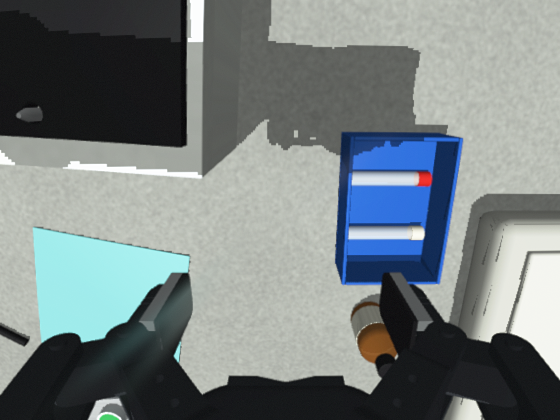

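The scene view shows the carrier with orange (130,293), green (153,307) and blue (164,326), the mat (235,280), and the incubator behind the gripper. The side view shows the red knob (258,115), cover handle (285,124), mat (270,280) and dishes from (239,363) to (301,350). The wrist view catches only a cover corner with one pin (30,115).

```bash
cat > h.py <<'E'
from plant import r
import cv2,numpy as np
def K(m):
    f=210/np.tan(np.radians(m['fovy'])/2); return np.array([[f,0,m['cx']],[0,f,m['cy']],[0,0,1]])
def cast(m,uv,z):
    "pixels -> world points on plane z"
    p=cv2.undistortPoints(np.float64(uv).reshape(-1,1,2),K(m),np.array([m['k1'],0,0,0,0.]))[:,0]
    R=cv2.Rodrigues(m['rvec'])[0]; c=-R.T@m['tvec']
    d=np.c_[p,np.ones(len(p))]@R
    return c+d*((z-c[2])/d[:,2])[:,None]
def proj(m,P):
    return cv2.projectPoints(np.float64(P).reshape(-1,1,3),m['rvec'],m['tvec'],K(m),np.array([m['k1'],0,0,0,0.]))[0][:,0]
def blobs(img,lo,hi,amin=15):
    "HSV mask -> list of (area, centroid, contour), largest first"
    mk=cv2.inRange(cv2.cvtColor(img,cv2.COLOR_BGR2HSV),np.array(lo),np.array(hi))
    cs=cv2.findContours(mk,cv2.RETR_EXTERNAL,cv2.CHAIN_APPROX_NONE)[0]
    o=[]
    for c in cs:
        M=cv2.moments(c)
        if M['m00']>=amin: o.append((M['m00'],np.array([M['m10'],M['m01']])/M['m00'],c))
    return sorted(o,key=lambda t:-t[0])
COL=dict(orange=((8,150,120),(18,255,255)),green=((60,120,60),(85,255,255)),blue=((105,150,80),(125,255,255)),
 red=((0,150,90),(6,255,255)),teal=((84,60,90),(96,255,255)))
def down(yaw):
    "tool down, closing line (tool y) at yaw from world y"
    c,s=np.cos(yaw),np.sin(yaw); return np.array([[c,s,0],[s,-c,0],[0,0,-1.]])
E
python3 - <<'E'
from h import *
np.set_printoptions(precision=4,suppress=True)
print(r.get_ee_rot(),r.get_force(),r.get_clock())
for n in ("side","scene"):
    m=r.camera_model(n); im=cv2.imread(f"pics/{n}0.png")
    for k,z in (("orange",.0255),("green",.0255),("blue",.0255),("red",.165+.04),("teal",.003)):
        for a,c,_ in blobs(im,*COL[k])[:3 if k in("blue","red","orange") else 1]: print(n,k,a,c,cast(m,c,z)[0])
    b=blobs(im,*COL["teal"])[0]; bx=cv2.boxPoints(cv2.minAreaRect(b[2]))
    ap=cv2.approxPolyDP(b[2],8,True)[:,0]; print("mat",cast(m,ap,.003)[:,:2].round(4).tolist())
m=r.camera_model("side")
print("deck corners",cast(m,[(232,157),(330,154),(225,49),(315,47)],.165)[:,:2])
print("carrier",cast(m,[(217,360),(319,328),(325,361),(223,386)],.012)[:,:2])
E
```

```text
[[-0.0001  1.     -0.0018]
 [ 1.      0.0001 -0.0001]
 [-0.0001 -0.0018 -1.    ]] [-0.0182  0.7107 -0.521 ] 0.15
side orange 140.5 [238.7877 362.6643] [ 0.3918 -0.3807  0.0255]
side orange 24.0 [419.2569 250.7153] [ 0.8435 -0.1749  0.0255]
side green 120.0 [271.3708 349.4667] [ 0.4624 -0.3632  0.0255]
side blue 2310.5 [405.0737 206.1717] [ 0.8488 -0.0412  0.0255]
side blue 264.5 [553.6251 269.6755] [ 1.129  -0.2716  0.0255]
side blue 112.5 [300.2563 349.5941] [ 0.5222 -0.373   0.0255]
side red 40.5 [257.2181 112.6831] [0.5072 0.1637 0.205 ]
side teal 6175.0 [270.3971 280.4667] [ 0.4849 -0.1867  0.003 ]
mat [[0.4094, -0.0655], [0.3701, -0.2573], [0.563, -0.2955], [0.5998, -0.1019]]
scene orange 2946.5 [ 70.0608 106.1896] [-0.7794 -0.0873  0.0255]
scene orange 1349.0 [276.4487  47.9931] [-0.844   1.0811  0.0255]
scene orange 232.5 [341.5806 361.1885] [ 0.8149 -0.1734  0.0255]
scene green 80.0 [152.9625 305.0875] [ 0.4613 -0.3632  0.0255]
scene blue 5074.5 [401.2541 328.515 ] [ 0.8395 -0.0316  0.0255]
scene blue 1993.0 [48.8011 20.1039] [-2.5818  0.4053  0.0255]
scene blue 1213.0 [229.0987  49.9732] [-0.9971  0.8692  0.0255]
scene teal 5133.0 [232.3393 282.1295] [ 0.4946 -0.1869  0.003 ]
mat [[0.4124, -0.0669], [0.3735, -0.2561], [0.5632, -0.295], [0.6013, -0.105]]
deck corners [[0.4328 0.0658]
 [0.6637 0.0385]
 [0.4546 0.4764]
 [0.7057 0.4451]]
carrier [[ 0.3469 -0.3622]
 [ 0.5725 -0.3254]
 [ 0.5704 -0.4001]
 [ 0.3546 -0.4187]]
```

Run:
```python
from h import *
np.set_printoptions(precision=4,suppress=True)
r.move_ptp([.50,.15,.40],down(-.1)); print(r.get_clock(),r.get_q())
m=r.camera_model("wrist"); im=r.capture("wrist"); cv2.imwrite("pics/w1.png",im)
import pickle; pickle.dump(m,open("w1.pkl","wb"))
for a,c,_ in blobs(im,*COL["red"])[:2]: print("red",a,c,cast(m,c,.165+.045)[0])
```

```text
1.8167 [-0.7652  0.1849  0.4604  1.8948 -0.0923  1.0825 -1.9389]
red 184.0 [271.394  182.6141] [0.5072 0.1618 0.21  ]
```

View pics/w1.png

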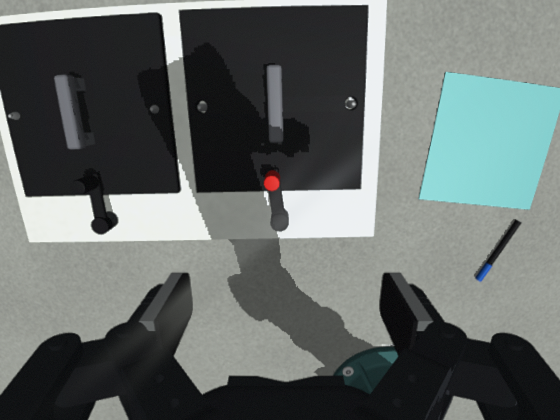

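The wrist view shows the red knob top at (271,182), the pivot near (280,220), the handle bar from (274,65) to (276,142), and pin tips at (202,107) and (350,103).

Run:
```python
from h import *
import pickle
np.set_printoptions(precision=4,suppress=True)
m=pickle.load(open("w1.pkl","rb")); im=cv2.imread("pics/w1.png"); g=cv2.cvtColor(im,cv2.COLOR_BGR2GRAY)
for (u,v) in ((202,107),(350,103)):
    w=g[v-12:v+13,u-12:u+13]; t=w.min()+(w.max()-w.min())*.5
    ys,xs=np.nonzero(w>t); print(w.max(),w.min(),len(xs),xs.mean()+u-12,ys.mean()+v-12, (xs.min()+u-12,xs.max()+u-12,ys.min()+v-12,ys.max()+v-12))
    print(w[2:-2:1,2:-2])
# handle edges
for v in (75,90,105): print(v,g[v,255:295])
# left side of image: deck corners of the housing
mid=cast(m,[(202.5,107),(350,103)],.182); print(mid); d=mid[0]-mid[1]; print(np.linalg.norm(d),np.arctan2(-d[0],d[1]),mid.mean(0))
print(cast(m,[(271.4,180)],.213))
```

```text
136 8 34 201.1764705882353 105.11764705882354 (np.int64(198), np.int64(205), np.int64(101), np.int64(112))
[[ 20  19  20  15  16  16  21  17  15  15  19  19  15  19  16  16  17  17
   17  17  18]
 [ 18  19  18  18  19  17  14  17  18  18  16  18  19  14  15  15  19  19
   18  17  16]
 [ 18  17  18  16  17  18  19  16  14  12  17  13  18  17  18  18  17  17
   18  19  19]
 [ 17  18  16  17  19  14  15  10  22  37  47  34  24  15  19  19  17  18
   18  14  19]
 [ 20  18  19  20  16  11   8  23  73 112 116 110  69  29  16  17  16  19
   19  17  17]
 [ 15  19  17  18  13  10  15  57 117 136 136 134 114  66  26  15  19  16
   17  18  20]
 [ 16  16  15  11  11   8  23  68 104 106 104 104 101  87  49  20  18  21
   16  16  19]
 [ 17  17  14  12   8  18  49  71  79  77  74  72  70  72  55  22  16  17
   18  18  16]
 [ 16  19  17  12  13  46  70  76  74  69  67  63  61  60  56  30  19  20
   18  19  18]
 [ 16  16  15  15  16  55  87  89  80  69  65  61  60  58  54  31  15  18
   20  18  18]
 [ 17  16  15   9  18  56  94  97  83  64  60  58  56  54  50  31  18  17
   17  18  18]
 [ 19  15  17 
[... 2793 characters left out ...]
  45  45  44  44  44  45  45  46  44  46  45
   45  45  46]]
75 [ 37  37  38  38  37  38  36  27  19  20  17  35  82 101 117 122 124 124
 125 126 127 128 129 132 122 109  79  45  38  40  40  40  40  40  38  41
  40  41  41  40]
90 [ 38  38  37  39  39  40  39  39  39  23  17  23  59  91 110 121 122 124
 125 127 129 128 130 130 125 115  97  51  39  40  39  41  40  40  40  39
  42  41  39  39]
105 [ 40  40  40  41  40  40  41  40  39  25  19  16  31  81 102 117 122 124
 125 128 127 130 129 131 131 120 107  66  42  40  42  42  42  42  43  43
  42  43  43  43]
[[0.5846 0.2235 0.182 ]
 [0.5737 0.0769 0.182 ]]
0.14702416603996726 -0.07423707545615342 [0.5792 0.1502 0.182 ]
[[0.5105 0.1613 0.213 ]]
```

Run:
```python
from h import *
import pickle
np.set_printoptions(precision=4,suppress=True)
m=pickle.load(open("w1.pkl","rb")); im=cv2.imread("pics/w1.png"); g=cv2.cvtColor(im,cv2.COLOR_BGR2GRAY).astype(float)
g=cv2.GaussianBlur(g,(3,3),0)
def edge(prof,sgn): # subpixel peak gradient
    d=np.gradient(prof)*sgn; i=int(d.argmax()); i=min(max(i,1),len(d)-2)
    a,b,c=d[i-1:i+2]; return i+.5*(a-c)/(a-2*b+c)
# handle bar edges
L=[];Rr=[];vs=range(70,125,3)
for v in vs:
    L.append((255+edge(g[v,255:275],1),v)); Rr.append((274+edge(g[v,274:295],-1),v))
def line(P,z):
    W=cast(m,P,z)[:,:2]; vx,vy,x,y=cv2.fitLine(np.float32(W),cv2.DIST_HUBER,0,1e-4,1e-4).ravel()
    return W.mean(0),(vx,vy)
for n,P,z in (("barL",L,.207),("barR",Rr,.207)):
    c,d=line(P,z); print(n,c,"yaw",np.arctan(d[1]/d[0]))
# housing front edge (white->grey going down), deck plane
F=[(u,228+edge(g[228:250,u],-1)) for u in list(range(290,365,4))+list(range(45,90,4))+list(range(125,200,4))]
c,d=line(F,.165); print("front",c,"yaw",np.arctan(-d[0]/d[1]))
# cover front edge (black->white), right edge
C=[(u,178+edge(g[178:200,u],1)) for u in list(range(300,355,3))]
c,d=line(C,.177); print("coverfront",c,"yaw",np.arctan(-d[0]/d[1]))
C=[(352+edge(g[v,352:372],1),v) for v in range(30,180,5)]
c,d=line(C,.177); print("coverright",c,"yaw",np.arctan(d[1]/d[0]))
C=[(366+edge(g[v,366:390],-1),v) for v in range(20,225,5)]
c,d=line(C,.165); print("deckright",c,"yaw",np.arctan(d[1]/d[0]))
C=[(172+edge(g[v,172:192],-1),v) for v in range(20,60,5)]
c,d=line(C,.177); print("coverleft",c,"yaw",np.arctan(d[1]/d[0]))
```

```text
barL [0.5866 0.1566] yaw -0.07841793
barR [0.5854 0.1439] yaw -0.07713786
front [0.4367 0.2575] yaw -0.078186825
coverfront [0.4861 0.1047] yaw -0.078773096
coverright [0.5715 0.0616] yaw -0.07855073
deckright [0.5503 0.0422] yaw -0.07753296
coverleft [0.6511 0.2349] yaw -0.07703246
```

Seat is at about (0.5795, 0.1506) with yaw −0.078, consistent across all edges, and the latch is at about 0.1 rad. Next I open the latch.

```bash
cat >> h.py <<'E'
YAW=-.078; SEAT=np.array([.5795,.1506,.165])
RI=np.array([[np.cos(YAW),-np.sin(YAW),0],[np.sin(YAW),np.cos(YAW),0],[0,0,1]])
D=down(YAW)
def inc(x,y,z): return SEAT+RI@np.array([x,y,z])   # seat frame -> world
def knob(a,z=.043): return inc(-.122+.050*np.cos(a),.050*np.sin(a),z)
E
python3 - <<'E'
from h import *
np.set_printoptions(precision=4,suppress=True)
r.grip(.045,25)
k=knob(.1)
r.move_ptp(k+[0,0,.06],D); print(r.get_clock())
print("down",r.move_straight(k,vel=.1,threshold=6),r.get_ee_pos()-k)
r.grip(.0,25); print("w",r.get_width(),r.get_finger_force(),r.get_clock())
for a in (.35,.6,.85,1.1,1.35): r.move_straight(knob(a),vel=.08)
print("w",r.get_width(),r.get_force(),r.get_ee_pos()-knob(1.35),r.get_clock())
r.grip(.045); r.move_straight(knob(1.35,.11),vel=.2)
m=r.camera_model("wrist"); im=r.capture("wrist")
for a,c,_ in blobs(im,*COL["red"])[:2]:
    p=cast(m,c,.213)[0]; q=RI.T@(p-SEAT); print("red",a,c,q,np.arctan2(q[1],q[0]+.122))
print(r.get_clock())
E
```

```text
2.9333
down False [0.0007 0.0001 0.0007]
w 0.015144562706551297 25.769274830818176 4.05
w 0.014827084671650332 [ 2.3498 -2.0411  7.2893] [ 0.0003 -0.0002  0.0006] 5.5917
red 230.5 [288.6081 234.4403] [-0.1076  0.046   0.048 ] 1.2676448670742655
6.525
```

Run:
```python
from h import *
np.set_printoptions(precision=4,suppress=True)
h=inc(0,0,.036); MAT=np.array([.4866,-.1803,.003])
r.move_ptp(h+[0,0,.05],D)
print("down",r.move_straight(h,vel=.1,threshold=6),r.get_ee_pos()-h)
r.grip(0,20); print("w",r.get_width(),r.get_finger_force(),r.get_force(),r.get_clock())
p0=r.get_ee_pos(); np.save("p0.npy",p0); np.save("R0.npy",r.get_ee_rot()); print("p0",p0)
r.grip(0,70); f0=r.get_force()
r.move_straight(p0+[0,0,.012],vel=.04); print("lift df",r.get_force()-f0)
r.move_straight(p0+[0,0,.08],vel=.12); print("w",r.get_width(),r.get_force(),r.get_moment(),r.get_clock())
r.move_straight(np.r_[MAT[:2],p0[2]+.06],vel=.22)
r.move_straight(np.r_[MAT[:2],.003+.036+.015],vel=.18); print(r.get_clock(),r.get_force())
r.sleep(.2)
print("touch",r.move_straight(np.r_[MAT[:2],.003+.036-.003],vel=.025,threshold=3),r.get_ee_pos(),r.get_force())
print(r.get_clock(),r.get_width())
```

```text
down False [0.     0.0004 0.0003]
w 0.013417959609598747 23.200380206108093 [-0.4762  0.9837  3.945 ] 8.1083
p0 [0.5802 0.151  0.2019]
lift df [  0.0034  -1.4688 -10.2474]
w 0.012452928036911675 [-0.0941  0.5168 -4.3743] [ 0.0302  0.0272 -0.0603] 9.5167
12.5417 [-0.1785 -0.4735 -4.8527]
touch True [ 0.4865 -0.1803  0.04  ] [-1.0875  0.0574  5.0442]
13.3083 0.012569226829809032
```

Run:
```python
from h import *
import pickle
np.set_printoptions(precision=4,suppress=True)
c0=r.get_ee_pos(); np.save("c0.npy",c0)
r.grip(.045); print("w",r.get_width(),r.get_force())
r.move_straight(c0+[0,0,.06],vel=.15)
r.move_ptp([.335,-.375,.25],down(.05)); print(r.get_clock())
m=r.camera_model("wrist"); im=r.capture("wrist"); cv2.imwrite("pics/w2.png",im); pickle.dump(m,open("w2.pkl","wb"))
for k in ("orange","green","blue"):
    for a,c,_ in blobs(im,*COL[k],60)[:2]: print(k,a,c,cast(m,c,.0255)[0])
s=r.capture("side"); cv2.imwrite("pics/s2.png",s)
cv2.imwrite("pics/v2.png",cv2.resize(np.vstack([im[:210],cv2.resize(s[40:200,200:360],(560,560))[:400]]),None,fx=.9,fy=.9))
print(r.get_clock())
```

```text
w 0.04463865125454794 [0.3747 0.119  0.3567]
15.3917
orange 719.0 [295.8644 126.5132] [ 0.3931 -0.3818  0.0255]
green 832.5 [282.247  51.754] [ 0.4634 -0.3643  0.0255]
blue 208.0 [126.4319 231.5096] [ 0.2666 -0.1945  0.0255]
15.4917
```

View pics/v2.png

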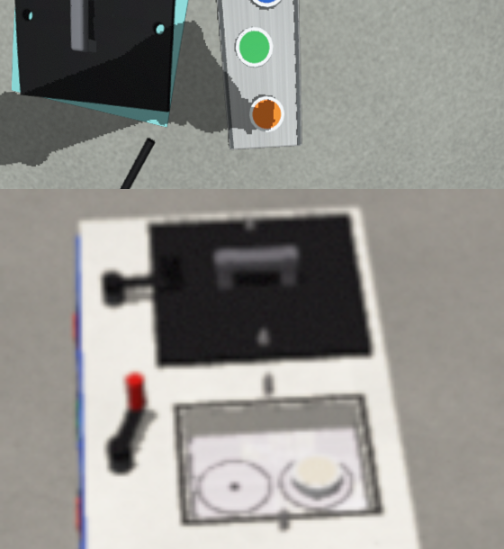

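The empty ring is the one nearer the robot; its dot shows in the side crop at (235,487), and the white dish stands in the farther ring. The cover lies flat on the mat, and the orange dish is at (296,126) in the wrist view. Next I pick the dish.

Run:
```python
from h import *
np.set_printoptions(precision=4,suppress=True)
d=np.array([.3927,-.3814,0]); R=down(.1)
r.grip(.052,20)
r.move_ptp(d+[0,0,.075],R); print(r.get_clock())
r.move_straight(d+[0,0,.042],vel=.12); r.sleep(.15)
t=r.move_straight(d+[0,0,.024],vel=.025,threshold=2); p=r.get_ee_pos(); print("touch",t,p,r.get_force())
r.move_straight([*d[:2],p[2]+.0025],vel=.03)
r.grip(0,20); print("w",r.get_width(),r.get_finger_force(),r.get_force(),r.get_clock(),r.get_ee_pos())
```

```text
16.5
touch True [ 0.3926 -0.3812  0.0257] [0.3923 0.1645 5.6951]
w 0.038517920392637364 19.97603327035904 [-0.4649  0.1637  1.13  ] 18.2083 [ 0.3926 -0.3813  0.0282]
```

Run:
```python
from h import *
np.set_printoptions(precision=4,suppress=True)
m=r.camera_model("side"); s=cv2.imread("pics/s2.png")
g=cv2.cvtColor(s,cv2.COLOR_BGR2GRAY)[128:142,268:282]; print(g[3:11,2:12])
print("dot",cast(m,[(267.1+7.5,134.6)],.135),inc(-.033,0,-.03))
p=r.get_ee_pos(); r.move_straight(p+[0,0,.12],vel=.15)
print("w",r.get_width(),r.get_finger_force(),r.get_clock())
im=r.capture("wrist")
r.move_ptp(inc(-.08,-.10,.14),D); print(r.get_clock(),r.get_width())
mw=r.camera_model("wrist"); im2=r.capture("wrist"); cv2.imwrite("pics/w3.png",im2)
import pickle; pickle.dump(mw,open("w3.pkl","wb"))
for n,P in (("dot",inc(-.033,0,-.03)),("pin",inc(0,-.076,.022)),("pinL",inc(0,.076,.022))): print(n,proj(mw,P))
cv2.imwrite("pics/v3.png",np.hstack([im2,cv2.resize(im[200:410,205:365],None,fx=1.5,fy=2)[:420]]))
```

```text
[[225 226 226 226 226 227 226 226 226 226]
 [228 227 227 222 220 222 226 228 227 227]
 [228 228 219 180 158 179 217 227 227 227]
 [224 222 200 138 100 136 200 223 224 223]
 [223 223 210 171 149 173 210 222 223 222]
 [224 223 223 217 214 217 224 224 224 224]
 [224 224 224 225 225 227 226 225 224 226]
 [224 224 225 225 226 225 226 225 226 226]]
dot [[0.547  0.1527 0.135 ]] [0.5466 0.1532 0.135 ]
w 0.039144004912073684 20.16690284013748 19.1583
20.9417 0.038845839967717045
dot [[169.8937 142.8247]]
pin [[247.7982 103.4075]]
pinL [[ 40.0555 107.3833]]
```

View pics/v3.png

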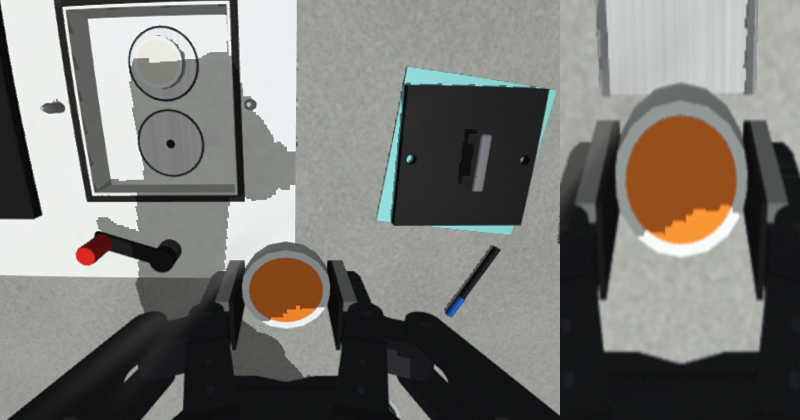

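The wrist view shows the dish held level. The dot at (170,143) matches the projection to within 1 px, and the cover is flat on the mat. Next I place the dish.

Run:
```python
from h import *
np.set_printoptions(precision=4,suppress=True)
t=inc(-.033,0,0); z0=.135+.0162
r.move_straight([*t[:2],.27],vel=.2); r.move_straight([*t[:2],z0+.010],vel=.15); r.sleep(.2)
print("touch",r.move_straight([*t[:2],z0-.003],vel=.02,threshold=1.5),r.get_ee_pos(),z0,r.get_force())
r.grip(.052); print(r.get_width(),r.get_force())
r.move_straight([*t[:2],z0+.02],vel=.08); r.move_straight([*t[:2],.28],vel=.25)
print(r.get_clock())
m=r.camera_model("side"); s=r.capture("side"); cv2.imwrite("pics/s4.png",s)
r.move_ptp(np.load("c0.npy")+[0,0,.07],D)
m=r.camera_model("side"); s=r.capture("side"); cv2.imwrite("pics/s4.png",s)
for a,c,_ in blobs(s,(5,100,80),(22,255,255),20)[:4]: print(a,c,cast(m,c,.1485)[0],t)
print(r.get_clock())
mw=r.camera_model("wrist"); im2=r.capture("wrist"); cv2.imwrite("pics/w4.png",im2)
cv2.imwrite("pics/v4.png",np.hstack([cv2.resize(s[70:210,220:340],None,fx=2,fy=2,interpolation=cv2.INTER_CUBIC),im2[:280]]))
```

```text
touch True [0.5465 0.1532 0.1512] 0.1512 [0.1586 0.9626 3.2375]
0.052038460162132 [ 0.1977 -0.4923  0.1525]
24.5917
231.5 [418.4838 251.0821] [ 0.7941 -0.2481  0.1485] [0.5466 0.1532 0.165 ]
26.1083
```

View pics/v4.png

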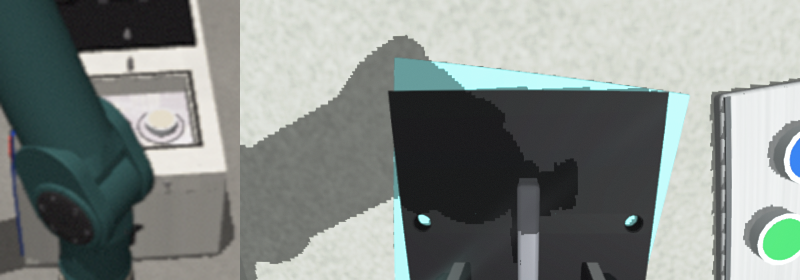

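Run:
```python
from h import *
np.set_printoptions(precision=4,suppress=True)
m=r.camera_model("scene"); s=r.capture("scene"); cv2.imwrite("pics/sc5.png",s)
print("scene px of dish",proj(m,inc(-.033,0,-.0165)))
for a,c,_ in blobs(s,(5,100,60),(22,255,255),8): 
    if c[0]>280 and c[1]<260: print(a,c,cast(m,c,.1485)[0],inc(-.033,0,0))
c0=np.load("c0.npy");p0=np.load("p0.npy")
r.grip(.04,25); r.move_straight(c0,vel=.12); r.grip(0,25); r.grip(0,70); print("w",r.get_width(),r.get_clock())
r.move_straight(c0+[0,0,.01],vel=.04); r.move_straight([*c0[:2],p0[2]+.07],vel=.2)
r.move_straight(p0+[0,0,.06],vel=.22,ori=np.load("R0.npy")); r.move_straight(p0+[0,0,.028],vel=.1); r.sleep(.3)
print(r.get_ee_pos()-p0,r.get_force(),r.get_moment(),r.get_clock())
print("touch",r.move_straight(p0+[0,0,-.001],vel=.03,threshold=5),r.get_ee_pos()-p0,r.get_force(),r.get_moment(),r.get_clock())
s=r.capture("side"); cv2.imwrite("pics/s5.png",s)
```

```text
scene px of dish [[356.0444 182.9017]]
2679.0 [282.7077  83.4225] [-0.1065  0.4886  0.1485] [0.5466 0.1532 0.165 ]
49.0 [355.5986 182.4286] [0.5444 0.154  0.1485] [0.5466 0.1532 0.165 ]
w 0.012154555199297742 27.775
[0.0004 0.0001 0.0286] [ 0.5444  0.354  -4.3162] [0.0286 0.0055 0.0058] 31.9167
touch True [-0.0003 -0.      0.0011] [0.1602 0.6878 7.04  ] [ 0.0383  0.0652 -0.0807] 32.75
```

The dish shows in the scene view within 1 px of its expected spot, and the cover went down over the pins to within about 1 mm of its original height. I'll release it, then close the latch.

Run:
```python
from h import *
import pickle
np.set_printoptions(precision=4,suppress=True)
p0=np.load("p0.npy")
r.grip(.045,25); r.move_straight(p0+[0,0,.07],vel=.15)
r.move_ptp(inc(-.10,-.02,.20),D)
m=r.camera_model("wrist"); im=r.capture("wrist"); cv2.imwrite("pics/w6.png",im); pickle.dump(m,open("w6.pkl","wb"))
for a,c,_ in blobs(im,*COL["red"])[:2]:
    q=RI.T@(cast(m,c,.213)[0]-SEAT); print("red",a,c,q,np.arctan2(q[1],q[0]+.122))
print("pins",proj(m,[inc(0,.076,.022),inc(0,-.076,.022)]),"cover corners",proj(m,[inc(x,y,.012) for x,y in((-.09,.09),(-.09,-.09),(.09,-.09))]))
print(r.get_clock())
```

```text
red 178.0 [208.6461 205.7425] [-0.1059  0.0468  0.048 ] 1.2394079564064382
pins [[173.653   79.7438]
 [349.9004  79.3643]] cover corners [[171.4472 179.0085]
 [357.1289 179.0674]
 [369.6813 -33.4585]]
34.4917
```

View pics/w6.png

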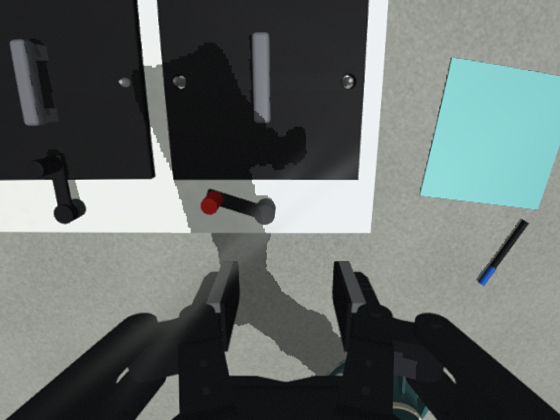

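The view shows the cover seated square: its front corners are near (173,179) and (358,180), matching the projection, and both pins show through at (180,82) and (348,81). The knob is at (209,205). Now I close the latch.

Run:
```python
from h import *
np.set_printoptions(precision=4,suppress=True)
k=knob(1.27)
r.move_ptp(k+[0,0,.06],D)
print("down",r.move_straight(k,vel=.1,threshold=6))
r.grip(0,25); print("w",r.get_width())
for a in (1.05,.8,.55,.3,.05): r.move_straight(knob(a),vel=.08); print(r.get_force())
print("w",r.get_width(),r.get_clock())
r.grip(.045); r.move_straight(knob(.05,.12),vel=.15)
r.move_ptp(inc(-.10,-.02,.20),D); r.sleep(.2)
m=r.camera_model("wrist"); im=r.capture("wrist"); cv2.imwrite("pics/w7.png",im)
for a,c,_ in blobs(im,*COL["red"])[:2]:
    q=RI.T@(cast(m,c,.213)[0]-SEAT); print("red",a,c,q,np.arctan2(q[1],q[0]+.122))
print("corners",proj(m,[inc(x,y,.012) for x,y in((-.09,.09),(-.09,-.09))]),r.get_clock())
```

```text
down False
w 0.014894571464674938
[-0.2922  2.253   5.0526]
[2.0101 4.9888 3.0129]
[5.0194 7.0322 0.4257]
[ 8.1201  6.5022 -3.2866]
[10.7006  4.7938 -5.6158]
w 0.014585942734705244 37.6667
red 216.5 [255.8306 166.3195] [-0.072   0.0037  0.048 ] 0.0735516392933435
corners [[170.255  177.9919]
 [356.7137 177.9371]] 39.425
```

View pics/w7.png

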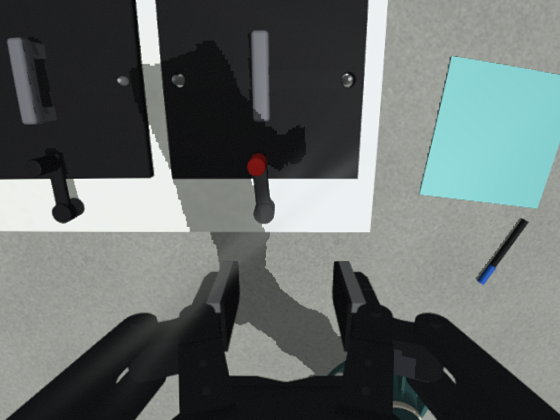

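The latch is back over the cover edge, with the knob at (256,166) or about 0.07 rad. The cover is unmoved and the gripper is clear.

```bash
python3 -c "
from plant import r
print(r.job_done(), r.get_clock())"
```

```text
the job is handed in; nothing more can be done
the job is handed in; nothing more can be done
```

The orange dish is in the empty ring nearer the robot, the cover is back over both pins, and the latch is closed to about 0.07 rad; I handed the job in at about 39 s of the 72 s allowed, and no verdict was returned.

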